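Load the detector desiccant, shut the gasketed hatch and lock its wing latch

TASK

Stand the fresh (blue) desiccant cartridge fully home in its socket in the detector's bay and swing the hatch down onto its gasket without slamming it. Then, by the wing knob, press the hatch down gently, just far enough, and turn the knob clockwise as far as it goes, so that its tongue swings behind the frame edge and holds the hatch shut when you let go; never crush the gasket or force the tongue, and leave everything else where it stands.

Things in the scene. Friction and masses are not known exactly. Their poses are not given: they have to be found in the camera images.
- detector: Ivory laboratory detector module with black front, 260 wide (y) x 420 deep (x) x 140 high, fixed. Origin on the bench under the centre of the hatch opening; x axis to the back of the module, z up; it can be turned on the bench by up to 9 degrees. Its body reaches from 110 mm in front of the origin to 310 mm behind. In the top (140 mm up) is a 100 x 100 mm opening into the bay.
- socket (a point): Centre of the floor of the cartridge socket in the bay, 50 mm above the bench, i.e. 90 mm below the module's top; 5 mm behind the opening's centre. A square white collar, 47 mm inside, 15 mm high, stands on this floor around the point. Axes as the detector's.
- fresh: The fresh desiccant cartridge with BLUE band and blue neck, about 110 g, standing upright. Origin at the centre of its underside. White body 40 mm diameter, 42 mm high; on it the neck to grip, 24 mm diameter, 32 mm high (74 mm in all). Home, its top is 16 mm below the module's top.
- spent: The used cartridge, same shape, PINK band and neck. Stands on the other side of the module. Leave it alone.
- hatch (a joint): Hatch angle, rad: 1.57 upright, about 0 shut; starts at 1.80 to 1.95. Its hinge friction (0.4 N m) holds it at any angle. It lies at 0.041 on the loose gasket, at 0 on the gasket pressed solid, at about 0.006 when latched, each plus or minus 0.028: gasket and frame edge together sit up to 3.5 mm higher or lower from module to module, which cannot be seen, only felt.
- hatch_hinge (a point): Middle of the hatch's hinge line, which runs along the detector's y axis at the rear of the opening, 66 mm behind the opening's centre, 144.5 mm above the bench; level with the underside of the shut hatch. The hatch swings from here to the front (-x of the detector) when it shuts. Axes as the detector's.
- hatch_edge (a point): Middle of the hatch's free edge, 131 mm from the hinge line, mid-thickness; moves with the hatch. Its axes are those of the hatch: z is the outward normal (up when shut), -x from the hinge to the free edge.
- wing_top (a point): Centre of the top of the black wing knob, on the knob's axis (98 mm from the hinge line, in the middle of the hatch's width). The wing is an upright bar 44 long x 10 thick x 28 mm high on a 28 mm disc 6 mm high; this point is 34 mm above the hatch's outer face. Its x axis runs along the wing, z along the knob's axis.
- wing (a joint): Angle of the wing knob, rad, growing clockwise from above: 0 = wing along the detector's x, tongue to -y (unlocked); 1.5 = end stop, wing along y, tongue to the front (-x), locked. Starts at 0 to 0.2. Friction 0.06 N m. The tongue reaches the frame edge at about 0.35: it jams there (turning torque rises; 0.7 N m is 25 N at the tongue) unless the hatch is pressed far enough down.
- panel: Hatch plate, ivory, 128 long x 134 wide (y) x 8 mm, 0.3 kg. Origin on the hinge line in its inner face. It shuts on a black sponge gasket: pressed at the knob this yields from about 4 N, lets the tongue clear at 11 to 12 N, is solid at about 13 N (4 mm down) and hardly yields beyond. Never load its front strip, 123 mm from the hinge, with over 13 N (about 18 N at the knob), knocks included.
- tongue: Steel cam tongue on the knob's shaft under the hatch: 12 wide, 4 mm thick, reaching 34 mm from the axis along its -y. Origin on the knob's axis in the hatch's outer face. It must end beneath the frame edge, the 6 mm thick front edge of the opening, 18 mm in front of the knob's axis; with the gasket solid it passes 0.8 mm below that edge. Never push it on the edge with over 25 N.
- solvent: Clear solvent bottle with blue cap, 86 mm diameter, about 200 mm high, beside the module. Origin under its centre. Bystander.
- amber: Amber bottle with black cap, 90 mm diameter, about 210 mm high. Origin under its centre. Bystander.
- beaker: Glass beaker, 70 mm diameter, 90 mm high. Origin under its centre. Bystander.
- spanner: Steel spanner lying on the bench. Bystander.
- vial_rack: Blue rack 100 x 140 mm, 42 mm high, full of small vials. Origin under its centre. Bystander.
- jar: White jar 44 mm diameter, about 60 mm high, standing on the rear of the module's top, 270 mm behind the opening's centre and 85 mm to the left. Bystander.

How it is judged:
By the outcome, as a careful person would: the job done as asked, in the order asked, and still so for the second after the job is handed in, with the robot touching nothing.
It also fails if it takes over 72 s, if anything falls off the work surface, if the arm or the gripper's body presses on something with over 40 N, if the wrist force passes 120 N, or if a joint passes its speed limit or range.

ROBOT

A 6-joint arm with a two-finger parallel gripper is mounted at the origin on the work surface. World frame = base frame: x ahead of the robot, y to its left, z up, the work surface at z = 0. Lengths are in mm, angles in rad, forces in N, time in s.
With the tool pointing down it reaches from about 275 to 1000 mm from the base axis. Payload 8.4 kg.
Tool frame: the origin (TCP) lies at the very end of the fingers, on their centre line; the grasp point (between the pads) lies 19 mm behind it; z points along the fingers, y is the direction in which the jaws open and shut (so a half turn about z gives the same grasp; the last joint's range is limited). The gripper opens to 85 mm and grips with 20 to 120 N. Pads are 22 mm wide; open, the fingers measure 114 mm over their backs; the gripper's body (76 mm by 85 mm) begins 54 mm behind the grasp point. The pads swing forward as they close: fully open they stand 13 mm farther back than shut.
Start: joints at [1.221, 0.353, 1.633, -0, 1.155, -0.002], TCP at [213.018, 587.581, 203.381] pointing down, gripper open.
Joint ranges: [-2.63, 2.63], [-0.92, 2.1], [0.06, 2.66], [-1.3, 4.44], [0, 2.69], [-3.02, 3.02]. Speed limits (rad/s): [2.22, 2.22, 2.79, 3.14, 3.14, 3.14].

INTERFACE

Orientations are given as [roll, pitch, yaw] about the fixed x, y, z axes, in that order (R = Rz(yaw) Ry(pitch) Rx(roll)).
In Python, from rig import sense, grab_frame, get_calibration, sign_off, boxes_of, trace gives the robot as it stands.
- The arm moves only by the tool servo_tool, never from a script. Its argument "rows" is a list of rows, each a list of 3 entries, a list of its own where there are three numbers: the finger opening in mm, from 0 to 85.4, then the shift along the tool's x, y, z in mm, then the turn, a rotation vector about the tool's x, y, z in degrees. A call has 1 to 8 rows; each row shifts and turns the commanded pose from where the row before left it, along the tool's axes as they then stand; what a row does not reach is not made up. A row lasts 1/8 s, in which the tool goes at most 62.5 mm and 10.7 degrees, less where a joint would pass 70% of its speed; a pose out of reach is approached as far as the arm can. A call is refused whole if a number of a shift passes 62.5 or a number of a turn 10.7, either way. A call with a gripper value outside its range is refused whole. The fingers move at their own pace and stop on an object; "force" is the grip in N (left out, the last holds). Time passes only in rows, so rows that do not move let the fingers close. It gives the time, the measured TCP pose, the force and the opening at its end, in the units of the state.
- sense(): the state, without advancing time (a new reading comes with each control period).
- grab_frame(name): name is "scene" or "top" or "wrist"; returns the picture (384x512x3 uint8, blue, green, red); there is no depth.
- get_calibration(name): a dict with "intrinsics" (3x3 intrinsics, pixels), "world_to_cam" (4x4, takes a point from world to camera coordinates). Camera axes: x right, y down, z forward; pixel columns grow to the right and rows downward; lengths in mm; the calibration is good to about 2 mm. The wrist camera is an equidistant fisheye: a pixel r from the principal point sees the ray r / f radians off the axis. A picture is of the moment at which its call begins: read the wrist's pose just before it. get_calibration takes no time and is no camera call; for the wrist camera it gives the pose at the moment of the call.
- sign_off(): hands the job in, once; it reports no verdict.
Trained networks look in the newest picture that a camera, given by its name, has taken for a name from the list of things; names that differ only in an ending like _2 or _b are one class to them, and where a whole thing is asked for, a point or a joint stands for the part that bears it (a point fixed in the world has none). Each returns a list of dicts, best first, with "conf" (0 to 1); they miss things now and then, are a little off and sometimes report something else, mostly with a low value. They report only what shows in the picture. A call takes as long as a camera call.
- boxes_of(camera, thing): "centre" ([x, y, z] in mm, in the coordinates of the camera as it stood for that picture, good to about 4 mm: the middle of the surface that is visible of it).
- trace(camera, thing): "mask" (384x512 bool, what is visible of it).
The state is a dict: "clock": time; "qpos": joint angles; "qvel": joint speeds; "joint_efforts": joint torques, N m; "eef_pos": TCP position; "tcp_rot": TCP orientation; "contact_force": force on the tool from outside, world axes, zero at the start; "wrist_torque": the same for the moment, N m; "opening": opening from 0.0 (shut) to 1.0 (fully open).
Only numpy, scipy, OpenCV 4.12 (cv2) and the standard library are available. Lean on these libraries where they do the work, as an engineer would, in place of code of your own. Each camera call takes 0.05 s, during which the arm holds its last target. There are 200 camera calls.

## Working session

There is one attempt and no reset: what is moved stays moved. The work goes in short steps, Python scripts to look and compute and a tool call to move; the robot and the scene stay as the last step left them, time stands still between calls to the robot, and variables do not carry over. Pictures are saved under pics/ and viewed, about 8 in all and at most 12, crops included, and the job is handed in when it is done.

Besides the shell and the picture viewer there is one more tool, called after "Request:" in YAML: its name, and indented under it one key for each argument. servo_tool: Moves the arm, as the interface text tells. Its arguments: {"type":"object","properties":{"rows":{"type":"array","items":{"type":"array"}},"force":{"type":"number"}},"required":["rows"]}

```bash
mkdir -p pics; ls; cat > h.py <<'E'
import numpy as np, cv2
from scipy.spatial.transform import Rotation as R
from rig import *
def c2w(cam,p,T=None):
    T=get_calibration(cam)["world_to_cam"] if T is None else T
    return (np.linalg.inv(np.array(T))@np.append(p,1))[:3]
def find(cam,thing,n=2):
    T=get_calibration(cam)["world_to_cam"]
    return [(round(d["conf"],2),np.round(c2w(cam,d["centre"],T),1)) for d in boxes_of(cam,thing)[:n]]
def proj(cam,P):
    c=get_calibration(cam);q=np.array(c["world_to_cam"])@np.append(P,1);u=np.array(c["intrinsics"])@q[:3];return u[:2]/u[2]
E
python3 - <<'E'
from h import *
s=sense();print(s)
for c in ("scene","top"):
    cv2.imwrite(f"pics/{c}0.png",grab_frame(c))
    for t in ("detector","fresh","spent","panel","wing_top","hatch_edge","hatch_hinge","socket","solvent","amber","beaker","vial_rack","jar","spanner"):
        print(c,t,find(c,t))
E
```

```text
pics
{'clock': 0.0, 'qpos': array([ 1.22057375e+00,  3.53666369e-01,  1.63418418e+00,  2.45121037e-05,
        1.15519169e+00, -2.42057230e-03]), 'qvel': array([-1.08145302e-03, -2.08608828e-05, -3.77373311e-04,  5.55939189e-04,
        5.31452603e-04,  8.78757943e-04]), 'joint_efforts': array([-1.27283129e-03, -6.05269361e+01, -3.42062616e+01,  1.96896127e-05,
        9.40235099e-03,  6.34575758e-05]), 'eef_pos': array([212.83750814, 587.06433156, 202.62892011]), 'tcp_rot': array([-3.14014312e+00, -2.59198487e-05,  2.79378072e+00]), 'contact_force': array([ 0.40562265, -0.11220246,  1.29007925]), 'wrist_torque': array([-0.00499969,  0.04871856, -0.01692976]), 'opening': 1.0007210520641718}
scene detector [(0.72, array([667. , -94.6, 139.5]))]
scene fresh [(0.22, array([641.3, -82.9, 245. ]))]
scene spent [(0.7, array([410.4, 321.3,  39.8]))]
scene panel [(0.58, array([638.8, -82.9, 243.1]))]
scene wing_top [(0.4, array([647.2, 370.7, 104.6]))]
scene hatch_edge [(0.62, array([640.7, -83.9, 246.4])), (0.29, array([640.9, -74.4, 242.1]))]
scene hatch_hinge [(0.9, array([668.2, -90.4, 1
[... 640 characters left out ...]
1,  42. ]))]
top panel [(0.65, array([623. , -63.2, 222.5]))]
top wing_top [(0.62, array([ 508.5, -579.8,   28.2])), (0.45, array([622.7, -66.1, 247.3]))]
top hatch_edge [(0.82, array([624.9, -59.7, 223.4])), (0.48, array([ 650.3, -400.7,  132.2]))]
top hatch_hinge [(0.8, array([616.8, -72.5, 141. ]))]
top socket [(0.79, array([615.7, -65.8, 138.5]))]
top solvent [(0.62, array([624.2, 379.8, 126.7]))]
top amber [(0.8, array([ 651.8, -401.1,  130. ]))]
top beaker [(0.72, array([521. , 566.2,  51.3]))]
top vial_rack [(0.82, array([ 509.6, -577.9,   30.1])), (0.75, array([623.9, -61.7, 222.9]))]
top jar [(0.51, array([802.3,  11.3, 200.4]))]
top spanner [(0.64, array([ 388.3, -464.6,    5.3]))]
```

```bash
python3 - <<'E'
import cv2,numpy as np
a=cv2.imread("pics/scene0.png");b=cv2.imread("pics/top0.png")
cv2.imwrite("pics/s1.png",cv2.resize(a,(800,600),interpolation=cv2.INTER_CUBIC));cv2.imwrite("pics/t1.png",cv2.resize(b,(800,600),interpolation=cv2.INTER_CUBIC))
E
```

```text
(no output)
```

View pics/s1.png

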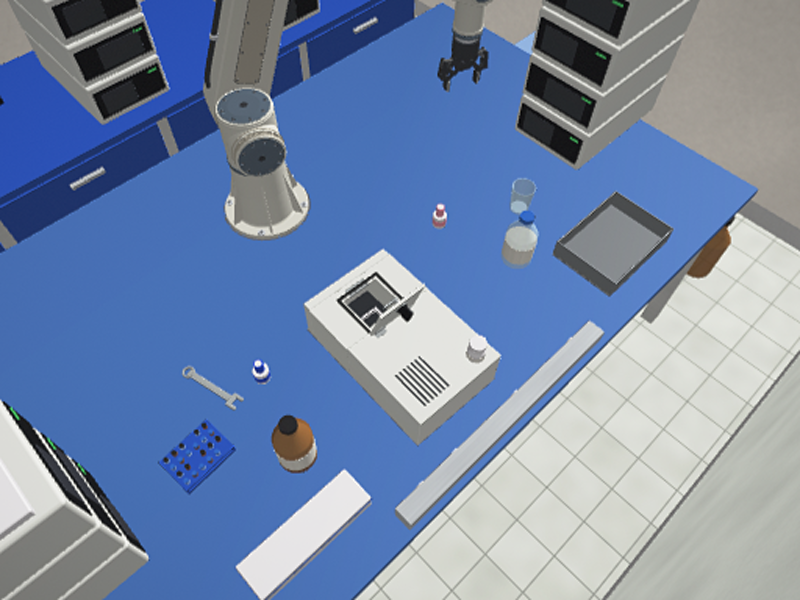

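View pics/t1.png

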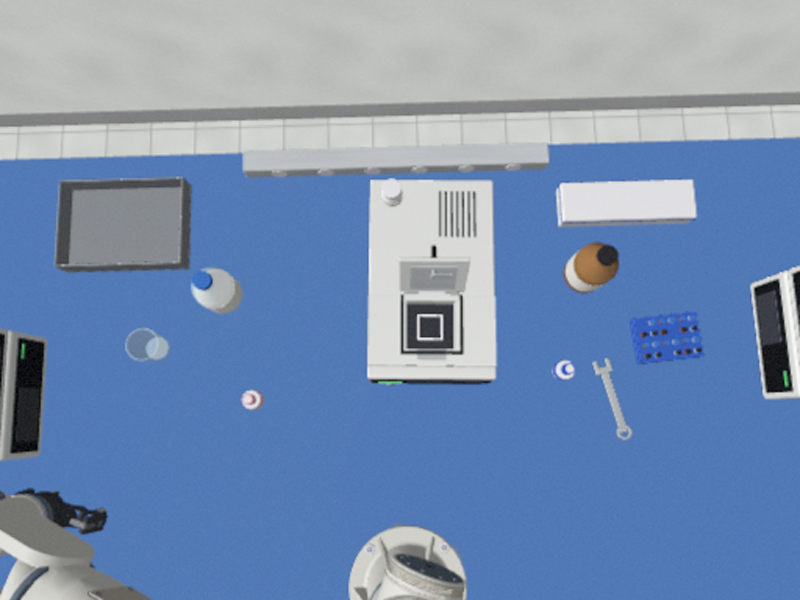

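```bash
cat >> h.py <<'E'
def p2w(cam,uv,z,c=None):
    c=c or get_calibration(cam);T=np.linalg.inv(np.array(c["world_to_cam"]));K=np.array(c["intrinsics"])
    if cam=="wrist":
        d=np.array([(uv[0]-K[0,2])/K[0,0],(uv[1]-K[1,2])/K[1,1]]);r=np.hypot(*d)
        d=np.append(d/max(r,1e-9)*np.sin(r),np.cos(r))
    else: d=np.linalg.inv(K)@[uv[0],uv[1],1]
    d=T[:3,:3]@d;o=T[:3,3];return o+d*(z-o[2])/d[2]
E
python3 - <<'E'
from h import *
print(get_calibration("top"))
b=cv2.imread("pics/top0.png")
cr=b[160:260,220:330];cv2.imwrite("pics/crop_top.png",cv2.resize(cr,(660,600),interpolation=cv2.INTER_CUBIC))
hsv=cv2.cvtColor(b,cv2.COLOR_BGR2HSV)
g=b.max(2)
# dark opening
m=((g<75).astype(np.uint8));m[:,:240]=0;m[:,320:]=0;m[:180]=0;m[232:]=0
cs,_=cv2.findContours(m,cv2.RETR_EXTERNAL,cv2.CHAIN_APPROX_NONE)
for k in sorted(cs,key=cv2.contourArea)[-3:]:
    r=cv2.minAreaRect(k);bx=cv2.boxPoints(r);print(cv2.contourArea(k),r);print([np.round(p2w("top",q,140)[:2],1) for q in bx])
# blue neck
for (cx,cy) in ((360,237),(161,256)):
    s=hsv[cy-12:cy+12,cx-12:cx+12];print(b[cy-8:cy+9:2,cx-8:cx+9:2].tolist()[4])
for t in ("fresh","spent"):
    for c in ("top",):
        for d in trace(c,t)[:2]:
            ys,xs=np.nonzero(d["mask"]);print(t,d["conf"],xs.mean(),ys.mean(),xs.min(),xs.max(),ys.min(),ys.max())
E
```

```text
{'intrinsics': array([[418.06660511,   0.        , 254.76639578],
       [  0.        , 418.06660511, 195.81461732],
       [  0.        ,   0.        ,   1.        ]]), 'world_to_cam': array([[-2.69128793e-02, -9.99618319e-01, -6.23805172e-03,
         1.97906358e+01],
       [-9.86076529e-01,  2.75716634e-02, -1.63990493e-01,
         5.91433149e+02],
       [ 1.64099894e-01,  1.73774005e-03, -9.86442195e-01,
         1.38226655e+03],
       [ 0.00000000e+00,  0.00000000e+00,  0.00000000e+00,
         1.00000000e+00]])}
0.5 ((294.5, 207.5), (35.0, 1.0), 90.0)
[array([ 592. , -122.9]), array([ 591.9, -126.1]), array([ 479.5, -121.3]), array([ 479.6, -118.2])]
0.5 ((274.0, 207.0), (34.0, 36.0), 0.0)
[array([482.8,  -1.1]), array([598.6,  -4.4]), array([ 595.5, -113.4]), array([ 479.8, -108.7])]
746.5 ((275.0, 208.5), (27.0, 28.0), 90.0)
[array([578.7, -16.6]), array([ 576.2, -106.2]), array([ 489.5, -102.7]), array([492. , -14.1])]
[[182, 121, 82], [206, 120, 99], [235, 226, 224], [228, 221, 222], [202, 83, 47], [216, 164, 155], [228, 225, 226], [222, 203, 200], [185, 118, 81]]
[[182, 122, 86], [204, 189, 213], [228, 225, 226], [229, 225, 226], [160, 147, 188], [133, 123, 153], [228, 225, 226], [116, 107, 141], [171, 121, 93]]
fresh 0.54 359.8728813559322 236.16101694915255 354 366 231 242
spent 0.6 161.53333333333333 255.34285714285716 156 168 251 260
```

View pics/crop_top.png

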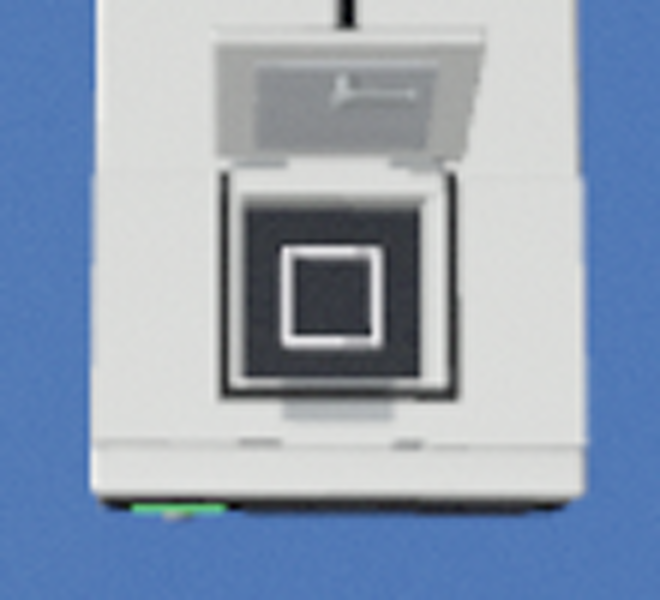

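Scene: fresh cartridge at the module's right (top px ≈360,236), spent on the left, and the hatch open at the back with its tongue facing forward. The detector is nearly square to the world axes. The collar centre is at px ≈(275.2,209.5) in the top image. I'll turn the tool square and go over the fresh cartridge.

Request:
servo_tool:
  rows:
    - [85,[0,0,0],[0,0,-10]]
    - [85,[0,0,0],[0,0,-9.9]]
    - [85,[-14,-58,0],[0,0,0]]
    - [85,[-14,-58,0],[0,0,0]]
    - [85,[-14,-58,0],[0,0,0]]
    - [85,[-14,-58,0],[0,0,0]]
    - [85,[-14,-58,0],[0,0,0]]
    - [85,[-14,-58,0],[0,0,0]]

```text
clock: 2.6
eef_pos: [297.1, 237.9, 203.6]
tcp_rot: [3.141, 0.001, -3.141]
contact_force: [0.7, -0.1, -0.0]
opening: 0.999
```

Request:
servo_tool:
  rows:
    - [85,[-14,-58,0],[0,0,0]]
    - [85,[-14,-58,0],[0,0,0]]
    - [85,[-14,-58,0],[0,0,0]]
    - [85,[-14,-58,0],[0,0,0]]
    - [85,[-14,-58,0],[0,0,0]]
    - [85,[-14,-58,0],[0,0,0]]
    - [85,[-14,-58,0],[0,0,0]]
    - [85,[-14,-58,0],[0,0,0]]

```text
clock: 3.6
eef_pos: [408.8, -226.8, 203.7]
tcp_rot: [-3.141, 0.001, 3.14]
contact_force: [0.2, -0.9, 0.4]
opening: 0.997
```

Request:
servo_tool:
  rows:
    - [85,[-10,-58,0],[0,0,0]]
    - [85,[-10,-30,0],[0,0,0]]
    - [85,[0,0,0],[0,0,0]]
    - [85,[0,0,0],[0,0,0]]

```text
clock: 4.1
eef_pos: [428.1, -311.9, 203.1]
tcp_rot: [3.141, -0.001, 3.141]
contact_force: [-0.7, 0.3, -0.0]
opening: 0.994
```

```bash
python3 - <<'E'
from h import *
c=get_calibration("wrist");print(c)
im=grab_frame("wrist");cv2.imwrite("pics/w1.png",im)
print(find("wrist","fresh"))
for d in trace("wrist","fresh")[:2]:
    m=d["mask"];ys,xs=np.nonzero(m);print(d["conf"],len(xs),xs.mean(),ys.mean(),xs.min(),xs.max(),ys.min(),ys.max())
h=cv2.cvtColor(im,cv2.COLOR_BGR2HSV)
print(np.round(p2w("wrist",(xs.mean(),ys.mean()),60),1))
E
```

```text
{'intrinsics': array([[297.31863964,   0.        , 254.91692515],
       [  0.        , 297.31863964, 190.05430945],
       [  0.        ,   0.        ,   1.        ]]), 'world_to_cam': array([[ 3.11873055e-05,  9.99999658e-01,  8.27012847e-04,
         3.14452144e+02],
       [ 9.53514552e-01, -2.78955357e-04,  3.01346845e-01,
        -4.47060977e+02],
       [ 3.01346972e-01,  7.79170588e-04, -9.53514234e-01,
         2.51247119e+02],
       [ 0.00000000e+00,  0.00000000e+00,  0.00000000e+00,
         1.00000000e+00]])}
[(0.78, array([ 436.3, -345.1,   43.6]))]
0.72 1136 219.15140845070422 177.95422535211267 202 236 157 199
[ 436.4 -353.6   60. ]
```

View pics/w1.png

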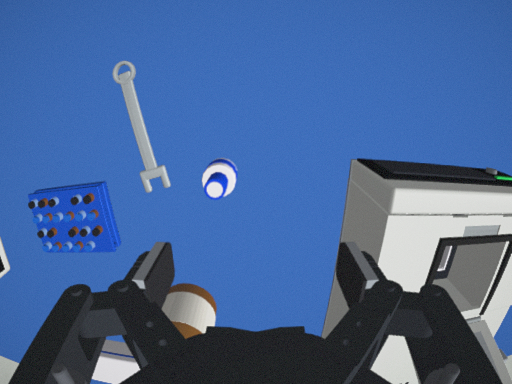

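```bash
python3 - <<'E'
from h import *
im=cv2.imread("pics/w1.png");h=cv2.cvtColor(im,cv2.COLOR_BGR2HSV)
s=h[150:205,195:245];
m=((s[...,1]<90)&(s[...,2]>150)).astype(np.uint8)
n,l,st,ce=cv2.connectedComponentsWithStats(m)
for i in range(1,n): print(st[i],ce[i]+[195,150],np.round(p2w("wrist",ce[i]+[195,150],74),1))
# ref check: top cam, neck-top white
b=cv2.imread("pics/top0.png")
print(np.round(p2w("top",(359.9,236.2),40),1))
E
```

```text
[28  8  8  4  9] [226.66666667 159.22222222] [ 412.5 -343.4   74. ]
[  7  13  34  34 480] [220.90208333 175.23541667] [ 429.6 -349.9   74. ]
[37 12  2  2  3] [232.33333333 162.66666667] [ 416.2 -337.6   74. ]
[ 12  32  16  16 202] [214.4009901  189.21287129] [ 445.  -357.4   74. ]
[ 444.8 -348.4   40. ]
```

Request:
servo_tool:
  rows:
    - [85,[-8,-18,20],[0,0,0]]
    - [85,[-8,-20,20],[0,0,0]]
    - [85,[0,0,0],[0,0,0]]
    - [85,[0,0,0],[0,0,0]]

```text
clock: 4.75
eef_pos: [444.5, -349.7, 163.9]
tcp_rot: [3.141, -0.0, 3.142]
contact_force: [-0.7, -0.4, 0.7]
opening: 0.994
```

```bash
python3 - <<'E'
from h import *
print(sense()["eef_pos"])
c=get_calibration("wrist")
im=grab_frame("wrist");cv2.imwrite("pics/w2.png",im)
print(find("wrist","fresh"))
d=trace("wrist","fresh")[0];m=d["mask"];ys,xs=np.nonzero(m);x0,y0,x1,y1=xs.min(),ys.min(),xs.max(),ys.max();print(x0,x1,y0,y1)
h=cv2.cvtColor(im,cv2.COLOR_BGR2HSV)
w=((h[...,1]<90)&(h[...,2]>150)&m).astype(np.uint8)
n,l,st,ce=cv2.connectedComponentsWithStats(w)
for i in range(1,n):
    if st[i,4]>30: print(st[i],ce[i],np.round(p2w("wrist",ce[i],74,c),1),np.round(p2w("wrist",ce[i],42,c),1))
cr=im[y0-20:y1+20,x0-20:x1+20];cv2.imwrite("pics/w2c.png",cv2.resize(cr,None,fx=5,fy=5,interpolation=cv2.INTER_CUBIC))
print(x0-20,y0-20)
E
```

```text
[ 444.47523217 -349.70158389  163.86629167]
[(0.32, array([607.5, -72.1, 175.6]))]
231 268 151 197
[231 155  38  36 586] [250.27474403 168.71331058] [ 429.2 -356.6   74. ] [ 436.9 -357.1   42. ]
[240 176  19  19 280] [249.17857143 184.91071429] [ 444.4 -357.7   74. ] [ 454.  -358.3   42. ]
211 131
```

View pics/w2c.png

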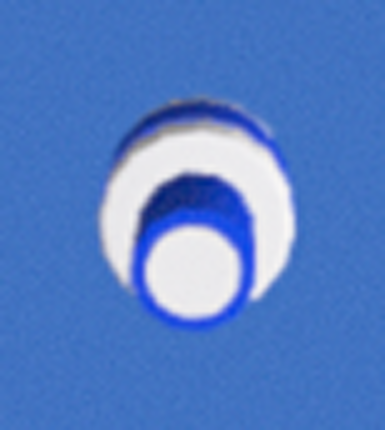

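Request:
servo_tool:
  rows:
    - [60,[0,-8,30],[0,0,0]]
    - [60,[0,0,40],[0,0,0]]
    - [60,[0,0,30],[0,0,0]]
    - [60,[0,0,16],[0,0,0]]
    - [60,[0,0,0],[0,0,0]]

```text
clock: 5.52
eef_pos: [444.3, -358.1, 47.0]
tcp_rot: [3.141, -0.001, 3.141]
contact_force: [0.5, -1.2, 0.0]
opening: 0.702
```

Request:
servo_tool:
  rows:
    - [10,[0,0,0],[0,0,0]]
    - [10,[0,0,0],[0,0,0]]
    - [10,[0,0,0],[0,0,0]]
    - [10,[0,0,0],[0,0,0]]
    - [10,[0,0,0],[0,0,0]]
    - [10,[0,0,0],[0,0,0]]
  force: 40

```text
clock: 6.28
eef_pos: [444.6, -358.5, 47.4]
tcp_rot: [3.142, -0.0, 3.141]
contact_force: [-0.4, -0.3, -0.7]
opening: 0.113
```

```bash
python3 - <<'E'
from h import *
im=grab_frame("wrist");cv2.imwrite("pics/w3.png",im)
print(find("wrist","fresh"))
E
```

```text
[(0.76, array([ 432.3, -353.3,   41.6]))]
```

View pics/w3.png

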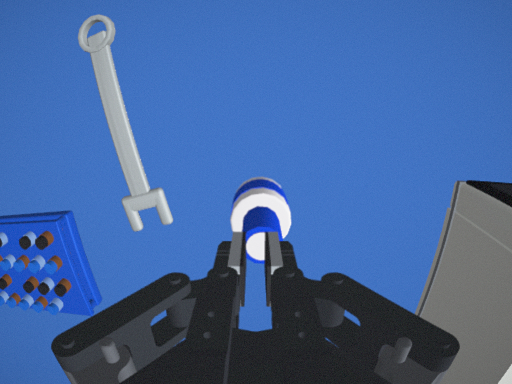

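```bash
cat >> h.py <<'E'
def wproj(P,c=None):
    c=c or get_calibration("wrist");q=(np.array(c["world_to_cam"])@np.append(P,1))[:3];K=np.array(c["intrinsics"])
    t=np.arctan2(np.hypot(q[0],q[1]),q[2]);a=np.arctan2(q[1],q[0]);return K[0,2]+K[0,0]*t*np.cos(a),K[1,2]+K[1,1]*t*np.sin(a)
E
python3 - <<'E'
from h import *
s=sense();p=s["eef_pos"];print(p)
print("tcp",wproj(p),"grasp",wproj(p+[0,0,19]))
for q in ((260,246),(258,218),):
    for z in (74,42): print(q,z,np.round(p2w("wrist",q,z),1))
c=get_calibration("wrist");T=np.linalg.inv(c["world_to_cam"]);print(T[:3,3]-p)
E
```

```text
[ 444.53193393 -358.51367654   47.34991471]
tcp (np.float64(259.32168747290433), np.float64(225.72200078789476)) grasp (np.float64(259.77824236161456), np.float64(239.4326799325605))
(260, 246) 74 [ 444.7 -358.5   74. ]
(260, 246) 42 [ 462.  -357.9   42. ]
(258, 218) 74 [ 427.9 -359.7   74. ]
(258, 218) 42 [ 441.5 -359.3   42. ]
[-77.66944556  -2.80854815 170.84483517]
```

```bash
python3 - <<'E'
from h import *
w=cv2.imread("pics/w3.png")[170:320,180:330]
s=grab_frame("scene");u=proj("scene",[444,-358,60]);x,y=int(u[0]),int(u[1]);print(u)
a=s[max(0,y-40):y+35,max(0,x-37):x+38]
f=lambda i:cv2.resize(i,(400,400),interpolation=cv2.INTER_CUBIC)
cv2.imwrite("pics/m4.png",np.hstack([f(w),f(a)]))
E
```

```text
[164.50386536 233.89009098]
```

View pics/m4.png

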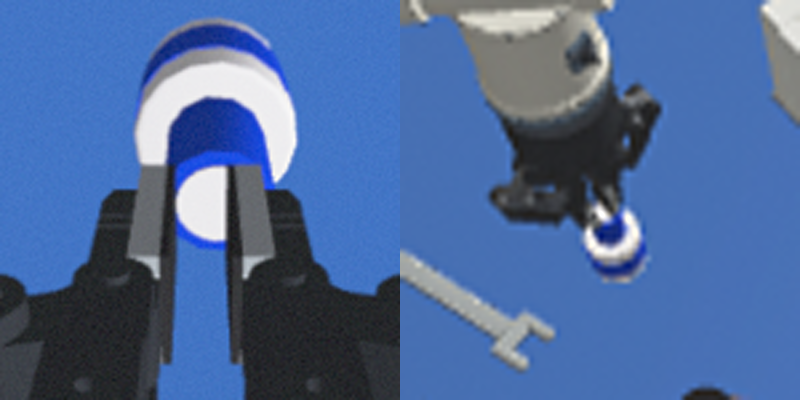

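```bash
python3 - <<'E'
from h import *
for P in ([444,-358,0],[444,-358,42],[444,-358,74],[444,-358,100],[444,-348,0],[444,-348,74],[460,-358,0],[460,-358,74]):
    u=proj("scene",P);print(P,np.round(((u-[127,193])*400/75)+[400,0]),np.round(u,1))
for z in (47,60,74,90):
    print(z,[np.round((np.array(wproj([x,-358.5,z]))-[180,170])*400/150) for x in (433.5,444.5,455.5)])
for t in trace("scene","fresh")[:2]:
    ys,xs=np.nonzero(t["mask"]);print(t["conf"],xs.min(),xs.max(),ys.min(),ys.max())
E
```

```text
[444, -358, 0] [614. 256.] [167.1 241. ]
[444, -358, 42] [604. 230.] [165.3 236.1]
[444, -358, 74] [597. 209.] [163.9 232.2]
[444, -358, 100] [590. 191.] [162.7 228.9]
[444, -348, 0] [625. 248.] [169.1 239.4]
[444, -348, 74] [608. 200.] [166.  230.5]
[460, -358, 0] [627. 270.] [169.6 243.7]
[460, -358, 74] [610. 224.] [166.5 234.9]
47 [array([212., 105.]), array([212., 148.]), array([211., 189.])]
60 [array([213., 126.]), array([212., 172.]), array([212., 215.])]
74 [array([214., 154.]), array([213., 202.]), array([213., 247.])]
90 [array([215., 190.]), array([215., 242.]), array([214., 290.])]
0.51 162 172 234 245
```

Request:
servo_tool:
  rows:
    - [65,[0,0,0],[0,0,0]]
    - [65,[0,0,0],[0,0,0]]
    - [65,[0,0,0],[0,0,0]]
    - [65,[0,0,12],[0,0,0]]
    - [65,[0,0,13],[0,0,0]]
    - [65,[0,0,0],[0,0,0]]

```text
clock: 7.22
eef_pos: [443.6, -357.7, 20.7]
tcp_rot: [3.14, -0.002, 3.141]
contact_force: [-0.3, 0.3, -0.3]
opening: 0.763
```

Request:
servo_tool:
  rows:
    - [15,[0,0,0],[0,0,0]]
    - [15,[0,0,0],[0,0,0]]
    - [15,[0,0,0],[0,0,0]]
    - [15,[0,0,0],[0,0,0]]
    - [15,[0,0,0],[0,0,0]]
    - [15,[0,0,0],[0,0,0]]
  force: 20

```text
clock: 7.98
eef_pos: [444.7, -358.6, 22.5]
tcp_rot: [-3.141, 0.0, 3.141]
contact_force: [-0.0, 0.6, 0.4]
opening: 0.274
```

```bash
python3 - <<'E'
from h import *
s=sense();print(s["eef_pos"],s["opening"],s["contact_force"])
w=grab_frame("wrist")[150:330,150:360]
s=grab_frame("scene")[195:270,127:214]
f=lambda i:cv2.resize(i,(400,345),interpolation=cv2.INTER_CUBIC)
cv2.imwrite("pics/m5.png",np.hstack([f(w),f(s)]))
E
```

```text
[ 444.66076538 -358.61951329   22.53262697] 0.27387714392731033 [-0.02477992  0.60020904  0.38477027]
```

View pics/m5.png

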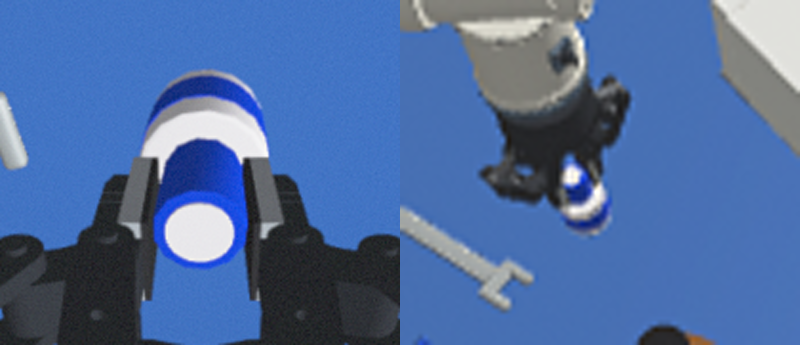

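The earlier miss is explained: the real fingertips sit about 30 mm above the reported TCP. The neck is now held (23.4 mm gap, cartridge on the bench at reported z 22.5), so all heights go relative to that. Lift it and work out the bay pose.

Request:
servo_tool:
  rows:
    - [15,[0,0,0],[0,0,0]]
    - [15,[0,0,0],[0,0,0]]
    - [15,[0,0,-15],[0,0,0]]
    - [15,[0,0,-40],[0,0,0]]
    - [15,[0,0,-50],[0,0,0]]
    - [15,[0,0,-50],[0,0,0]]
    - [15,[0,0,-40],[0,0,0]]
    - [15,[0,0,0],[0,0,0]]
  force: 40

```text
clock: 9.07
eef_pos: [446.1, -359.9, 221.8]
tcp_rot: [-3.137, 0.005, 3.141]
contact_force: [0.4, 0.1, -1.8]
opening: 0.261
```

```bash
python3 - <<'E'
from h import *
f=lambda x,y:(220+x/6,160+y/6)
a=p2w("top",f(338,0),140);b=p2w("top",f(339,445),140);print("midline",a,b,np.degrees(np.arctan2((a-b)[1],(a-b)[0])))
for n,q in dict(L0=(98,0),L1=(93,445),R0=(578,0),R1=(585,445)).items(): print(n,np.round(p2w("top",f(*q),140),1))
print("collar",p2w("top",f(331,297),65))
for n,q in dict(gFL=(222,398),gFR=(457,398),gBL=(222,172),gBR=(455,172)).items(): print(n,np.round(p2w("top",f(*q),140),1))
E
```

```text
midline [692.50134506 -69.78575381 140.        ] [452.13356557 -61.80514205 140.        ] -1.901617036237109
L0 [696.2  60.1 140. ]
L1 [455.7  67.5 140. ]
R0 [ 688.8 -199.5  140. ]
R1 [ 448.6 -190.9  140. ]
collar [540.49013372 -63.8291896   65.        ]
gFL [478.6  -1.  140. ]
gFR [ 475.1 -124.8  140. ]
gBL [599.7  -4.4 140. ]
gBR [ 596.2 -129.   140. ]
```

Request:
servo_tool:
  rows:
    - [15,[-4,30,0],[0,0,0]]
    - [15,[-4,50,0],[0,0,0]]
    - [15,[-4,60,0],[0,0,0]]
    - [15,[-4,60,0],[0,0,0]]
    - [15,[-4,60,0],[0,0,0]]
    - [15,[-4,36,0],[0,0,0]]
    - [15,[0,0,0],[0,0,0]]
    - [15,[0,0,0],[0,0,0]]

```text
clock: 10.07
eef_pos: [468.2, -62.7, 216.9]
tcp_rot: [-3.141, -0.001, -3.141]
contact_force: [-0.4, 0.5, -1.2]
opening: 0.261
```

```bash
python3 - <<'E'
from h import *
print(sense()["eef_pos"],sense()["tcp_rot"],sense()["opening"])
w=grab_frame("wrist");c=get_calibration("wrist");np.save("w6cal.npy",c,allow_pickle=True)
cv2.imwrite("pics/w6.png",w)
for n,P in dict(col=(541,-64,65),openc=(537.4,-64.8,140),gFL=(478.6,-1,140),gFR=(475,-125,140)).items(): print(n,np.round(wproj(P,c)))
cv2.imwrite("pics/w6b.png",cv2.resize(w[100:384,60:460],(800,568),interpolation=cv2.INTER_CUBIC))
E
```

```text
[468.22378203 -62.74797503 216.92872734] [-3.14131831e+00 -1.01124567e-03 -3.14132210e+00] 0.2606364090503063
col [257. 229.]
openc [256. 258.]
gFL [327. 200.]
gFR [189. 196.]
```

View pics/w6b.png

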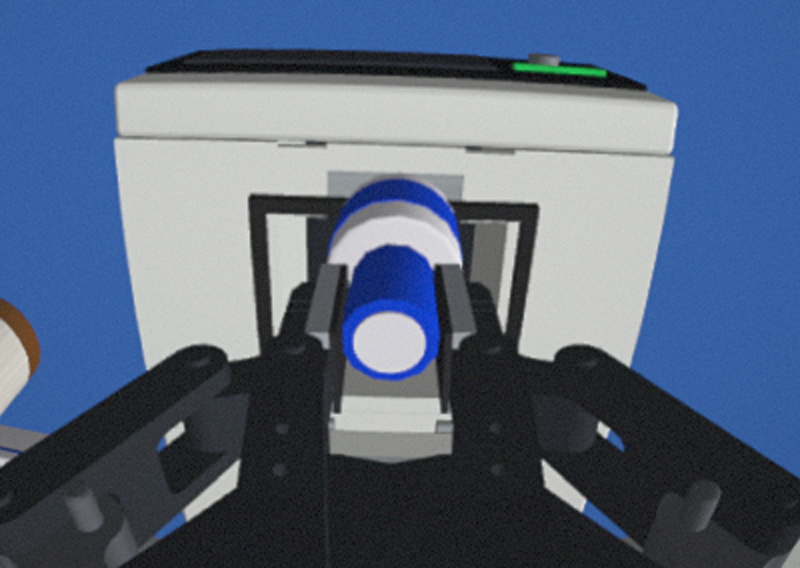

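```bash
python3 - <<'E'
from h import *
c=np.load("w6cal.npy",allow_pickle=True).item()
f=lambda x,y:(60+x/2,100+y/2)
for z in (140,144):
  a,b=p2w("wrist",f(250,196),z,c),p2w("wrist",f(538,205),z,c)
  print(z,a,b,(a+b)/2,np.linalg.norm(a-b),"yaw",np.degrees(np.arctan2(-(a-b)[0],(a-b)[1])) )
# module front-top edge seam ends at z140
for q in ((115,139),(672,155),(278,142),(516,151)): print(q,np.round(p2w("wrist",f(*q),140,c),1))
# front seam in top cam
g=lambda x,y:(220+x/6,160+y/6)
for q in ((95,440),(588,444),(240,442),(422,444)): print("top",q,np.round(p2w("top",g(*q),140),1))
for z in (140,144):
  a,b=p2w("top",g(222,398),z),p2w("top",g(457,398),z);print("top",z,(a+b)/2,np.linalg.norm(a-b))
# held cartridge: neck top disc centre (390,342) of crop, neck top z true = eef-22.5+74
p=np.array([468.22,-62.75,216.93]);print("held",p2w("wrist",f(391,338),p[2]-22.5+74,c))
E
```

```text
140 [ 476.56866133 -128.80727031  140.        ] [480.90345599   1.14915204 140.        ] [478.73605866 -63.82905914 140.        ] 130.02869742439526 yaw 178.08956429422526
144 [ 475.18424905 -127.7923271   144.        ] [4.79449107e+02 6.74096521e-02 1.44000000e+02] [477.31667812 -63.86245872 144.        ] 127.93084576120317 yaw 178.0895642942253
(115, 139) [ 449.2 -192.7  140. ]
(672, 155) [456.8  65.8 140. ]
(278, 142) [ 451.7 -114.5  140. ]
(516, 151) [455.7 -10.8 140. ]
top (95, 440) [458.3  66.4 140. ]
top (588, 444) [ 449.1 -192.5  140. ]
top (240, 442) [455.1  -9.8 140. ]
top (422, 444) [ 451.5 -105.4  140. ]
top 140 [476.85098741 -62.92700111 140.        ] 123.84264093333992
top 144 [476.48767898 -62.7331517  144.        ] 123.46754176171291
held [467.60764552 -65.65323138 268.43      ]
```

```bash
python3 - <<'E'
from h import *
b=cv2.imread("pics/top0.png");h=cv2.cvtColor(b,cv2.COLOR_BGR2HSV)
for (x0,y0,x1,y1,hue) in ((348,225,373,248,"f"),(150,244,175,268,"s")):
    s=h[y0:y1,x0:x1].astype(int)
    bg=(np.abs(s[...,0]-108)<6)&(s[...,1]>110)&(s[...,1]<170)
    m=(~bg).astype(np.uint8);n,l,st,ce=cv2.connectedComponentsWithStats(m);i=1+np.argmax(st[1:,4]);print(hue,st[i],ce[i]+[x0,y0],np.round(p2w("top",ce[i]+[x0,y0],30),1))
g=b[225:248,348:373];cv2.imwrite("pics/z.png",g)
print((h[228:246,352:369,1]))
B=lambda x,y:p2w("top",(x*.64,y*.64),140)
print("back",B(432,181),"front",p2w("top",(276.5,160+497/6),136))
E
```

```text
f [  5   5  15  13 137] [360.77372263 236.4379562 ] [ 444.5 -353.8   30. ]
s [  4   5  15  14 160] [161.11875 255.53125] [398.4 326.8  30. ]
[[139 140 143 139 142 139 139 142 142 139 143 137 140 140 138 140 139]
 [142 139 141 143 141 139 142 140 139 139 144 139 142 143 141 142 142]
 [139 137 145 140 139 141 141 128  92  70  91 103 130 137 142 142 137]
 [141 139 145 137 140 153  92  24   9  11  12  12  28  81 141 142 139]
 [137 144 139 153 143  33  16   7   3  12  37  61  76 111 145 142 137]
 [141 139 147 171  61  10   3  14  38  94 111  66  28  37 110 150 141]
 [140 139 141 145  22   4   3  42 137 191  64  16   5   8  54 132 145]
 [142 113 145 100  12   3  14  84 187 149  24   6   4   3  10  79 147]
 [137 107 162  89  11   3  22  98 192 167  16   2   2   3   3  67 149]
 [140  72 132  90  12   3   8  77 196 188  72  10   3   3  25  86 143]
 [141  82 143 122  13   3   3  45 144 196 169  78  56  62  71  92 128]
 [140 123 133 155  52   9   2   9  32  91 140  92  71  26  31  83 137]
 [139 142  85 120 133  33   6   3   5   9  11   8   5   3  30 105 140]
 [138 140 108 107 136 112  46   9   3   3   3   4  19  37  92 137 140]
 [137 138 139 128 135 153 131  68  41  28  35  42  76 128 140 141 140]
 [138 143 145 142 141 145 150 153 143 129 133 141 142 141 142 139 137]
 [141 139 141 142 139 137 139 139 143 141 137 137 143 145 141 142 140]
 [138 141 137 141 139 141 145 144 142 138 144 139 139 137 142 139 139]]
back [842.54992828 -75.5808568  140.        ] front [425.16142075 -61.02909382 136.        ]
```

Request:
servo_tool:
  rows:
    - [15,[-24,-0.5,0],[0,0,0]]
    - [15,[-24,-0.5,0],[0,0,0]]
    - [15,[-24,-0.5,0],[0,0,0]]
    - [15,[0,0,30],[0,0,0]]
    - [15,[0,0,40],[0,0,0]]
    - [15,[0,0,30],[0,0,0]]
    - [15,[0,0,20],[0,0,0]]
    - [15,[0,0,0],[0,0,0]]

```text
clock: 11.12
eef_pos: [539.2, -65.2, 95.8]
tcp_rot: [3.141, -0.004, 3.139]
contact_force: [-0.1, -0.0, -0.9]
opening: 0.266
```

```bash
python3 - <<'E'
from h import *
s=sense();print(s["eef_pos"],s["contact_force"],s["opening"])
w=grab_frame("wrist");c=get_calibration("wrist");np.save("w7cal.npy",c,allow_pickle=True);cv2.imwrite("pics/w7.png",w)
cv2.imwrite("pics/w7b.png",cv2.resize(w[130:330,120:390],(800,593),interpolation=cv2.INTER_CUBIC))
E
```

```text
[539.20761843 -65.15170085  95.77878697] [-0.06403364 -0.01554187 -0.9473878 ] 0.2655738831485477
```

View pics/w7b.png

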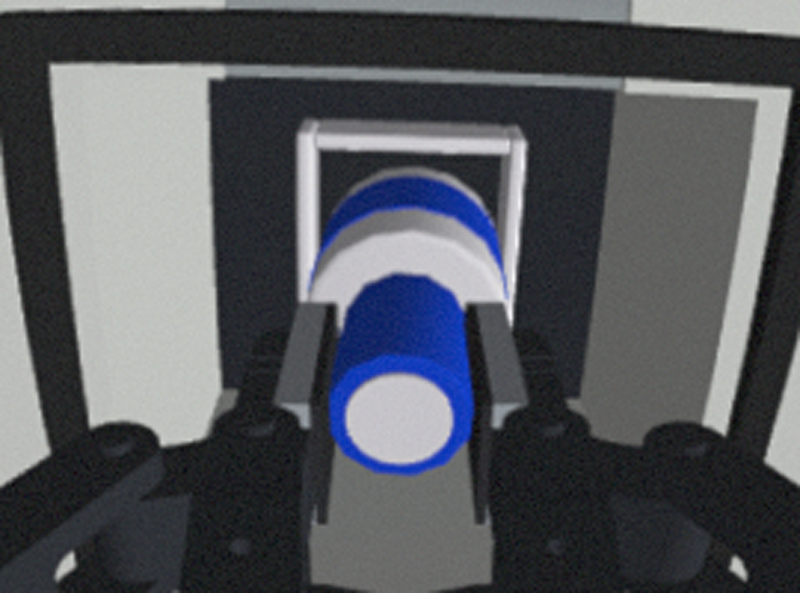

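```bash
python3 - <<'E'
from h import *
c=np.load("w7cal.npy",allow_pickle=True).item()
f=lambda x,y:(120+x*270/800,130+y*200/593)
for n,q,z in (("colInFront",(411,152),65),("colTopOuterFront",(411,135),65),("colL",(318,152),65),("colR",(503,152),65),("colOutL",(298,130),65),("colOutR",(525,130),65),("cartBotFront",(412,168),73.3),("bodyL",(309,280),115),("bodyR",(510,285),115),("disc",(400,415),147)):
    print(n,np.round(p2w("wrist",f(*q),z,c),1))
E
```

```text
colInFront [520.2 -65.1  65. ]
colTopOuterFront [516.  -65.1  65. ]
colL [520.1 -87.4  65. ]
colR [520.2 -43.   65. ]
colOutL [514.7 -92.1  65. ]
colOutR [514.7 -37.8  65. ]
cartBotFront [521.7 -65.   73.3]
bodyL [531.3 -85.1 115. ]
bodyR [532.4 -46.7 115. ]
disc [541.  -67.8 147. ]
```

Seen: the cartridge's bottom is over the collar, aligned to about 1 mm. Lower it slowly, feeling for the floor (expected at reported z ≈72.5).

Request:
servo_tool:
  rows:
    - [15,[-0.5,0.8,4],[0,0,0]]
    - [15,[0,0,6],[0,0,0]]
    - [15,[0,0,5],[0,0,0]]
    - [15,[0,0,3],[0,0,0]]
    - [15,[0,0,2],[0,0,0]]
    - [15,[0,0,0],[0,0,0]]

```text
clock: 11.92
eef_pos: [541.1, -63.2, 77.3]
tcp_rot: [3.142, -0.0, 3.141]
contact_force: [0.0, 0.0, -0.5]
opening: 0.266
```

Request:
servo_tool:
  rows:
    - [15,[0,0,1],[0,0,0]]
    - [15,[0,0,1],[0,0,0]]
    - [15,[0,0,0.5],[0,0,0]]
    - [15,[0,0,0],[0,0,0]]

```text
clock: 12.42
eef_pos: [541.2, -63.3, 74.9]
tcp_rot: [3.142, -0.0, 3.141]
contact_force: [-0.2, -0.5, -0.8]
opening: 0.264
```

Request:
servo_tool:
  rows:
    - [15,[0,0,1],[0,0,0]]
    - [15,[0,0,0.5],[0,0,0]]
    - [15,[0,0,0],[0,0,0]]

```text
clock: 12.8
eef_pos: [541.1, -63.3, 73.3]
tcp_rot: [3.142, -0.0, 3.141]
contact_force: [-0.5, 0.5, -0.7]
opening: 0.265
```

Request:
servo_tool:
  rows:
    - [15,[0,0,0.7],[0,0,0]]
    - [15,[0,0,0.5],[0,0,0]]
    - [15,[0,0,0],[0,0,0]]

```text
clock: 13.18
eef_pos: [541.5, -63.2, 72.5]
tcp_rot: [3.142, 0.0, 3.141]
contact_force: [-0.2, 1.1, 3.6]
opening: 0.265
```

Floor felt (3.6 N) exactly at the expected height, so the cartridge is home. Release, then lift.

Request:
servo_tool:
  rows:
    - [40,[0,0,0],[0,0,0]]
    - [40,[0,0,0],[0,0,0]]
    - [40,[0,0,0],[0,0,0]]
    - [40,[0,0,-8],[0,0,0]]
    - [40,[0,0,-15],[0,0,0]]
    - [40,[0,0,-25],[0,0,0]]
    - [40,[0,0,-40],[0,0,0]]
    - [40,[0,0,-40],[0,0,0]]

```text
clock: 14.18
eef_pos: [541.2, -63.3, 202.5]
tcp_rot: [-3.141, 0.001, 3.141]
contact_force: [-0.1, -0.3, -0.0]
opening: 0.467
```

Request:
servo_tool:
  rows:
    - [0,[0,0,-50],[0,0,0]]
    - [0,[0,0,-50],[0,0,0]]
    - [0,[0,0,-10],[0,0,0]]
    - [0,[0,0,0],[0,0,0]]

```text
clock: 14.68
eef_pos: [541.3, -63.3, 311.2]
tcp_rot: [-3.141, 0.002, 3.141]
contact_force: [0.4, -0.7, -0.4]
opening: -0.001
```

```bash
python3 - <<'E'
from h import *
print(sense()["eef_pos"],sense()["opening"])
b=grab_frame("top");w=grab_frame("wrist");s=grab_frame("scene");cv2.imwrite("pics/top8.png",b);cv2.imwrite("pics/w8.png",w);cv2.imwrite("pics/s8.png",s)
f=lambda i:cv2.resize(i,(400,300),interpolation=cv2.INTER_CUBIC)
cv2.imwrite("pics/m8.png",np.vstack([np.hstack([f(w[130:330,120:387]),f(s[140:260,180:340])]),np.hstack([f(w),f(b[140:260,200:360])])]))
E
```

```text
[541.29705257 -63.2940424  311.20100731] -0.001416988961159419
```

View pics/m8.png

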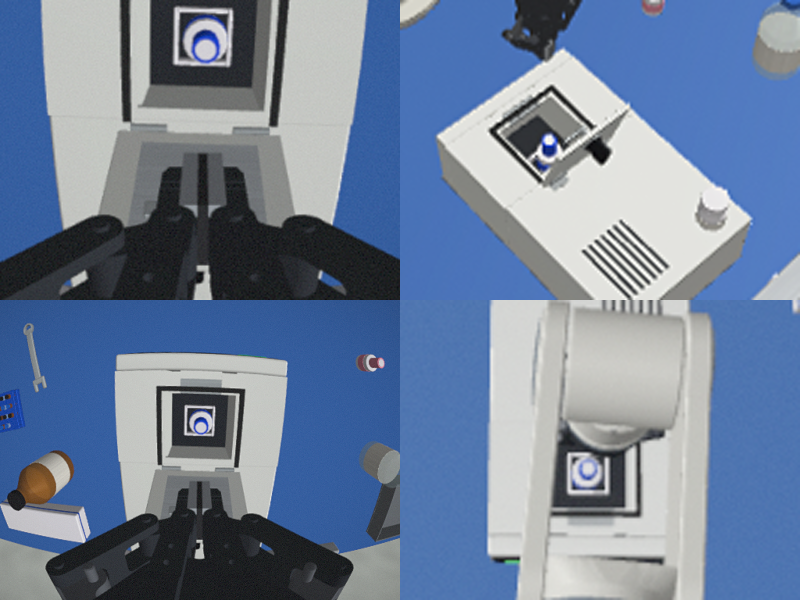

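Seen: the cartridge stands upright in the collar (wrist px ≈(257,151)), and the hatch leans back with its wing behind. Next, take the closed fingers behind the hatch, left of the knob.

Request:
servo_tool:
  rows:
    - [0,[-40,10,0],[0,0,0]]
    - [0,[-50,14,0],[0,0,0]]
    - [0,[-50,12,0],[0,0,0]]
    - [0,[-9,0,0],[0,0,0]]
    - [0,[0,0,40],[0,0,0]]
    - [0,[0,0,40],[0,0,0]]
    - [0,[0,0,21],[0,0,0]]
    - [0,[0,0,0],[0,0,0]]

```text
clock: 15.82
eef_pos: [687.8, -27.6, 206.3]
tcp_rot: [3.141, -0.006, 3.141]
contact_force: [-0.4, 1.0, 0.6]
opening: 0.0
```

```bash
python3 - <<'E'
from h import *
s=sense();print(s["eef_pos"],s["contact_force"])
g=np.array([[0,0]]);
w=grab_frame("wrist");cv2.imwrite("pics/w9.png",w)
print(find("wrist","hatch_edge"),find("wrist","wing_top"),find("wrist","panel"))
c=(120+210/1.498,130+130/1.5)
E
```

```text
[687.788942   -27.59036322 206.32061366] [-0.44155195  1.02810743  0.56709455]
[(0.86, array([633.1, -58.5, 256.2]))] [(0.78, array([624.4, -71.8, 249.1])), (0.73, array([634.9, -57.4, 251.4]))] []
```

Request:
servo_tool:
  rows:
    - [0,[10,0,-4],[0,0,0]]
    - [0,[10,0,0],[0,0,0]]
    - [0,[8,0,0],[0,0,0]]
    - [0,[8,0,0],[0,0,0]]
    - [0,[8,0,0],[0,0,0]]
    - [0,[0,0,0],[0,0,0]]

```text
clock: 16.77
eef_pos: [646.4, -27.3, 214.0]
tcp_rot: [-3.142, 0.002, 3.141]
contact_force: [2.3, -0.5, 2.2]
opening: 0.002
```

Request:
servo_tool:
  rows:
    - [0,[8,0,0],[0,0,0]]
    - [0,[8,0,0],[0,0,0]]
    - [0,[8,0,0],[0,0,0]]
    - [0,[8,0,0],[0,0,0]]

```text
clock: 17.27
eef_pos: [613.9, -27.1, 213.3]
tcp_rot: [3.141, 0.001, 3.141]
contact_force: [3.6, 2.8, 2.6]
opening: 0.0
```

Request:
servo_tool:
  rows:
    - [0,[7.5,0,0],[0,0,0]]
    - [0,[7.5,0,0.5],[0,0,0]]
    - [0,[7.5,0,1],[0,0,0]]
    - [0,[7.5,0,1.5],[0,0,0]]
    - [0,[7,0,2.5],[0,0,0]]
    - [0,[7,0,3],[0,0,0]]
    - [0,[7,0,3.5],[0,0,0]]
    - [0,[6.5,0,4],[0,0,0]]

```text
clock: 18.27
eef_pos: [556.3, -27.3, 197.0]
tcp_rot: [-3.142, -0.0, 3.141]
contact_force: [3.2, 1.9, 1.2]
opening: -0.004
```

Request:
servo_tool:
  rows:
    - [0,[6,0,4.5],[0,0,0]]
    - [0,[5.5,0,5],[0,0,0]]
    - [0,[5.5,0,5],[0,0,0]]
    - [0,[5,0,5.5],[0,0,0]]
    - [0,[0,0,0],[0,0,0]]

```text
clock: 18.9
eef_pos: [533.5, -27.5, 176.4]
tcp_rot: [-3.141, -0.002, 3.141]
contact_force: [-0.6, -0.1, -0.2]
opening: -0.004
```

Request:
servo_tool:
  rows:
    - [0,[3.5,0,4.5],[0,0,0]]
    - [0,[3,0,5],[0,0,0]]
    - [0,[2.5,0,5],[0,0,0]]
    - [0,[2,0,5],[0,0,0]]
    - [0,[2,0,5],[0,0,0]]

```text
clock: 19.52
eef_pos: [521.4, -27.3, 152.3]
tcp_rot: [-3.142, -0.0, 3.141]
contact_force: [-0.2, 1.0, 2.9]
opening: -0.001
```

```bash
python3 - <<'E'
from h import *
s=sense();print(s["eef_pos"],s["contact_force"])
grab_frame("scene");cv2.imwrite("pics/s10.png",grab_frame("scene"))
print(find("scene","hatch_edge"),find("scene","wing_top"),find("scene","panel"))
w=grab_frame("wrist");cv2.imwrite("pics/w10.png",w);print(find("wrist","hatch_edge"),find("wrist","wing_top"))
E
```

```text
[521.36832772 -27.28565342 152.26591106] [-0.24042624  1.01569269  2.88132531]
[(0.93, array([549.3, -81.1, 169.2]))] [(0.5, array([809.3,  -4.6, 194. ])), (0.44, array([520.2, -65.7, 200.6]))] [(0.83, array([549.2, -75.6, 166.8])), (0.55, array([ 674.4, -104.2,  140.1]))]
[(0.71, array([498.8, -71.3, 185.1]))] [(0.58, array([505.2, -64.4, 202.6]))]
```

Request:
servo_tool:
  rows:
    - [0,[1.5,0,4],[0,0,0]]
    - [0,[1.5,0,4],[0,0,0]]
    - [0,[1,0,3.5],[0,0,0]]
    - [0,[0.5,0,3],[0,0,0]]
    - [0,[0,0,2.5],[0,0,0]]
    - [0,[0,0,0],[0,0,0]]

```text
clock: 20.68
eef_pos: [516.7, -27.3, 135.3]
tcp_rot: [-3.142, -0.001, 3.141]
contact_force: [-0.0, -0.9, 0.8]
opening: -0.002
```

Request:
servo_tool:
  rows:
    - [0,[0,0,1],[0,0,0]]
    - [0,[0,0,1],[0,0,0]]
    - [0,[0,0,1],[0,0,0]]
    - [0,[0,0,0],[0,0,0]]

```text
clock: 21.18
eef_pos: [517.2, -27.3, 132.6]
tcp_rot: [-3.142, -0.0, 3.141]
contact_force: [0.6, 0.3, -0.9]
opening: -0.005
```

Request:
servo_tool:
  rows:
    - [0,[0,0,1],[0,0,0]]
    - [0,[0,0,1],[0,0,0]]

```text
clock: 21.42
eef_pos: [517.1, -27.3, 130.6]
tcp_rot: [-3.142, -0.0, 3.141]
contact_force: [-0.7, 0.4, 2.2]
opening: -0.002
```

Request:
servo_tool:
  rows:
    - [0,[0,0,1],[0,0,0]]
    - [0,[0,0,1],[0,0,0]]

```text
clock: 21.68
eef_pos: [517.2, -27.3, 128.6]
tcp_rot: [-3.142, -0.0, 3.141]
contact_force: [-1.8, 0.5, 2.9]
opening: 0.0
```

Request:
servo_tool:
  rows:
    - [0,[0,0,1],[0,0,0]]
    - [0,[0,0,0.5],[0,0,0]]

```text
clock: 21.92
eef_pos: [517.2, -27.3, 127.1]
tcp_rot: [-3.142, -0.0, 3.141]
contact_force: [-2.0, 0.5, 2.0]
opening: -0.0
```

Request:
servo_tool:
  rows:
    - [0,[0,0,0.8],[0,0,0]]
    - [0,[0,0,0.5],[0,0,0]]

```text
clock: 22.18
eef_pos: [517.1, -27.3, 126.0]
tcp_rot: [-3.142, -0.0, 3.141]
contact_force: [-4.1, 0.3, 5.7]
opening: -0.004
```

Request:
servo_tool:
  rows:
    - [0,[0,0,0.6],[0,0,0]]
    - [0,[0,0,0.4],[0,0,0]]

```text
clock: 22.42
eef_pos: [517.0, -27.3, 125.1]
tcp_rot: [3.142, -0.0, 3.141]
contact_force: [-4.1, 0.6, 7.7]
opening: 0.001
```

Hatch is down on the gasket (contact felt at reported z ≈126.5). Lift off and look at the wing from above.

Request:
servo_tool:
  rows:
    - [0,[0,0,-10],[0,0,0]]
    - [0,[0,0,-35],[0,0,0]]
    - [45,[0,0,-45],[0,0,0]]
    - [45,[6,-18,-15],[0,0,0]]
    - [45,[6,-18,0],[0,0,0]]
    - [45,[0,0,0],[0,0,0]]
    - [45,[0,0,0],[0,0,0]]

```text
clock: 23.3
eef_pos: [504.5, -63.4, 228.6]
tcp_rot: [3.141, -0.002, 3.14]
contact_force: [-0.1, 0.6, -0.6]
opening: 0.524
```

```bash
python3 - <<'E'
from h import *
s=sense();print(s["eef_pos"],s["tcp_rot"],s["contact_force"],s["wrist_torque"],s["opening"])
w=grab_frame("wrist");c=get_calibration("wrist");np.save("w11cal.npy",c,allow_pickle=True);cv2.imwrite("pics/w11.png",w)
print(find("wrist","wing_top"),find("wrist","panel"),find("wrist","hatch_edge"))
for d in trace("wrist","wing_top")[:2]:
    ys,xs=np.nonzero(d["mask"]);print(d["conf"],len(xs),xs.min(),xs.max(),ys.min(),ys.max())
print("pred wingtop",wproj([504.5,-63,190],c))
cv2.imwrite("pics/w11b.png",cv2.resize(w[120:320,150:370],(660,600),interpolation=cv2.INTER_CUBIC))
E
```

```text
[504.45149134 -63.43958751 228.58975198] [ 3.14108801e+00 -2.01803858e-03  3.14003497e+00] [-0.12533589  0.61869229 -0.57691876] [ 0.02945494  0.054471   -0.00445118] 0.5235324187939087
[(0.72, array([498.1, -70.2, 184.8])), (0.23, array([399.2, 310.6,  36.2]))] [(0.77, array([521.8, -68.8, 152. ]))] [(0.87, array([520.2, -67.5, 156.2]))]
0.74 1148 240 271 169 228
pred wingtop (np.float64(258.8641570624265), np.float64(204.28283622222523))
```

View pics/w11b.png

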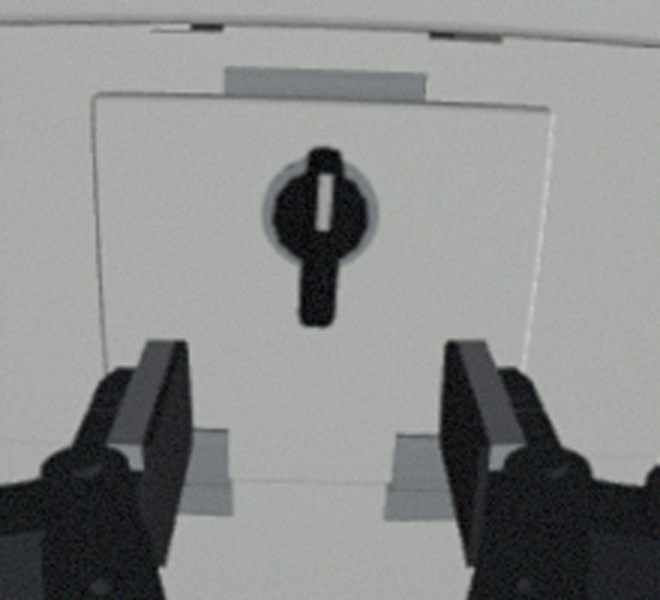

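```bash
python3 - <<'E'
from h import *
c=np.load("w11cal.npy",allow_pickle=True).item()
f=lambda x,y:(150+x/3,120+y/3)
for n,q,z in (("ring",(320,212),156.5),("disc",(321,215),162.5),("ringF",(321,158),156.5),("backend",(317,326),190),("backL",(300,320),190),("backR",(335,320),190),("markF",(325,175),190),("markB",(323,230),190),("plateFL",(97,96),160),("plateFR",(550,107),160)):
    print(n,np.round(p2w("wrist",f(*q),z,c),1))
print("expected front end of wing top", wproj([482.5,-63,190],c))
# fingertips gap centre in picture
a=(f(187,342),f(445,342));print("gap centre px",(a[0][0]+a[1][0])/2,"tcp+30 px",wproj([504.5,-63.4,258.6+8],c))
E
```

```text
ring [504.4 -64.4 156.5]
disc [503.4 -64.2 162.5]
ringF [488.5 -64.2 156.5]
backend [524.7 -65.4 190. ]
backL [523.  -69.8 190. ]
backR [523.  -60.8 190. ]
markF [484.3 -63.5 190. ]
markB [498.5 -63.9 190. ]
plateFL [ 469.5 -126.4  160. ]
plateFR [ 4.725e+02 -2.000e-01  1.600e+02]
expected front end of wing top (np.float64(258.9738055931388), np.float64(175.9418001226041))
gap centre px 255.33333333333337 tcp+30 px (np.float64(259.9910319601235), np.float64(255.66185841196))
```

The wing is seen about along the detector's x: axis near (503.5,-62) in the finger frame, angle ≈0.02. Come down over it.

Request:
servo_tool:
  rows:
    - [30,[1,1.2,20],[0,0,0]]
    - [30,[0,0,30],[0,0,2.3]]
    - [30,[0,0,25],[0,0,0]]
    - [30,[0,0,12],[0,0,0]]
    - [30,[0,0,4],[0,0,0]]
    - [30,[0,0,0],[0,0,0]]
    - [30,[0,0,0],[0,0,0]]

```text
clock: 24.42
eef_pos: [504.8, -62.1, 139.7]
tcp_rot: [-3.141, 0.001, 3.101]
contact_force: [-0.3, 0.6, -0.0]
opening: 0.353
```

Request:
servo_tool:
  rows:
    - [18,[0,0,0],[0,0,0]]
    - [18,[0,0,0],[0,0,0]]
    - [18,[0,0,0],[0,0,0]]
  force: 20

```text
clock: 24.8
eef_pos: [504.2, -62.1, 139.0]
tcp_rot: [-3.142, 0.0, 3.101]
contact_force: [-0.1, 0.1, -0.8]
opening: 0.21
```

Request:
servo_tool:
  rows:
    - [14,[0.7,0,0],[0,0,0]]
    - [12,[0,0,0],[0,0,0]]
    - [8,[0,0,0],[0,0,0]]
    - [6,[0,0,0],[0,0,0]]
    - [6,[0,0,0],[0,0,0]]
  force: 20

```text
clock: 25.42
eef_pos: [503.4, -62.1, 138.9]
tcp_rot: [-3.142, -0.0, 3.101]
contact_force: [-0.9, 0.7, 2.1]
opening: 0.111
```

```bash
python3 - <<'E'
from rig import sense
s=sense()
for k in ("eef_pos","contact_force","wrist_torque","opening","qpos"): print(k,s[k])
E
```

```text
eef_pos [503.44741568 -62.07574795 138.92377078]
contact_force [-0.90445797  0.7392142   2.11925633]
wrist_torque [-0.08603274  0.2052593  -0.07183111]
opening 0.11095667474892187
qpos [-1.25596004e-01  2.47835579e-01  1.94404931e+00 -7.26975754e-05
  9.49830584e-01 -1.65569998e+00]
```

Request:
servo_tool:
  rows:
    - [5,[0,0,0],[0,0,0]]
    - [5,[0,0,0.6],[0,0,0]]
    - [5,[0,0,0.6],[0,0,0]]
    - [5,[0,0,0],[0,0,0]]
  force: 45

```text
clock: 25.92
eef_pos: [503.3, -62.1, 138.2]
tcp_rot: [-3.142, -0.0, 3.101]
contact_force: [-4.2, -0.1, 8.8]
opening: 0.105
```

Request:
servo_tool:
  rows:
    - [5,[0,0,0.5],[0,0,0]]
    - [5,[0,0,0],[0,0,0]]

```text
clock: 26.18
eef_pos: [503.3, -62.1, 137.9]
tcp_rot: [-3.142, -0.0, 3.101]
contact_force: [-5.1, -0.9, 10.4]
opening: 0.106
```

Request:
servo_tool:
  rows:
    - [5,[0,0,0.5],[0,0,0]]
    - [5,[0,0,0],[0,0,0]]

```text
clock: 26.42
eef_pos: [503.2, -62.0, 137.5]
tcp_rot: [-3.142, -0.0, 3.101]
contact_force: [-6.3, -0.7, 12.5]
opening: 0.107
```

Request:
servo_tool:
  rows:
    - [5,[0.5,0,0],[0,0,0]]
    - [5,[0,0,0],[0,0,0]]

```text
clock: 26.68
eef_pos: [503.3, -62.1, 137.5]
tcp_rot: [-3.142, 0.001, 3.101]
contact_force: [-4.5, -0.3, 10.1]
opening: 0.102
```

Request:
servo_tool:
  rows:
    - [5,[0.3,0,0.4],[0,0,0]]
    - [5,[0,0,0],[0,0,0]]

```text
clock: 26.92
eef_pos: [503.2, -62.1, 137.4]
tcp_rot: [-3.141, 0.001, 3.101]
contact_force: [-4.8, 0.1, 13.5]
opening: 0.105
```

Request:
servo_tool:
  rows:
    - [5,[0.6,0,0],[0,0,0]]
    - [5,[0,0,0],[0,0,0]]

```text
clock: 27.18
eef_pos: [503.2, -62.1, 137.4]
tcp_rot: [-3.141, 0.002, 3.101]
contact_force: [-2.1, -0.7, 10.1]
opening: 0.108
```

```bash
python3 - <<'E'
from rig import sense
s=sense()
for k in ("eef_pos","contact_force","wrist_torque","tcp_rot"): print(k,s[k])
E
```

```text
eef_pos [503.19164411 -62.08955482 137.4054056 ]
contact_force [-2.10812165 -0.71651554 10.06302098]
wrist_torque [-0.01759836  0.18159372 -0.04074353]
tcp_rot [-3.14143470e+00  2.41906399e-03  3.10089625e+00]
```

Request:
servo_tool:
  rows:
    - [5,[0.3,0,0.5],[0,0,0]]
    - [5,[0,0,0],[0,0,0]]

```text
clock: 27.42
eef_pos: [503.2, -62.1, 137.2]
tcp_rot: [-3.141, 0.003, 3.101]
contact_force: [-3.3, 0.4, 11.6]
opening: 0.104
```

Request:
servo_tool:
  rows:
    - [5,[0.2,0,0.2],[0,0,0]]
    - [5,[0,0,0],[0,0,0]]

```text
clock: 27.68
eef_pos: [503.2, -62.1, 137.1]
tcp_rot: [-3.141, 0.003, 3.101]
contact_force: [-2.6, -0.1, 14.4]
opening: 0.101
```

Request:
servo_tool:
  rows:
    - [5,[0,0,0],[0,0,6]]
    - [5,[0,0,0],[0,0,6]]
    - [5,[0,0,0],[0,0,0]]

```text
clock: 28.05
eef_pos: [503.3, -61.7, 137.1]
tcp_rot: [3.14, 0.003, 2.89]
contact_force: [-1.6, 2.4, 14.6]
opening: 0.106
```

```bash
cat > st.py <<'E'
from rig import sense
s=sense()
for k in ("eef_pos","contact_force","wrist_torque","tcp_rot","opening"): print(k,s[k].round(3) if k!="opening" else s[k])
E
python3 st.py
```

```text
eef_pos [503.257 -61.69  137.128]
contact_force [-1.595  2.422 14.645]
wrist_torque [ 0.405  0.02  -0.076]
tcp_rot [3.14e+00 3.00e-03 2.89e+00]
opening 0.10635554095683004
```

Request:
servo_tool:
  rows:
    - [5,[0,0,0],[0,0,5]]
    - [5,[0,0,0],[0,0,5]]
    - [5,[0,0,0],[0,0,0]]

```text
clock: 28.42
eef_pos: [503.4, -61.4, 137.1]
tcp_rot: [3.139, 0.003, 2.715]
contact_force: [-2.3, 3.7, 13.3]
opening: 0.107
```

```bash
python3 st.py
```

```text
eef_pos [503.354 -61.384 137.128]
contact_force [-2.323  3.669 13.348]
wrist_torque [ 0.609 -0.08  -0.074]
tcp_rot [3.139e+00 3.000e-03 2.715e+00]
opening 0.10708437948321284
```

Request:
servo_tool:
  rows:
    - [5,[0.4,0.5,0],[0,0,5]]
    - [5,[0,0,0],[0,0,6]]
    - [5,[0,0,0],[0,0,0]]

```text
clock: 28.8
eef_pos: [503.5, -61.0, 137.1]
tcp_rot: [3.139, 0.003, 2.523]
contact_force: [-1.1, 2.7, 11.5]
opening: 0.101
```

```bash
python3 st.py
```

```text
eef_pos [503.54  -61.023 137.125]
contact_force [-1.138  2.695 11.466]
wrist_torque [ 0.368 -0.245 -0.08 ]
tcp_rot [3.139e+00 3.000e-03 2.523e+00]
opening 0.10081283322205288
```

Request:
servo_tool:
  rows:
    - [5,[0.3,0.4,0.2],[0,0,7]]
    - [5,[0,0,0],[0,0,7]]
    - [5,[0,0,0],[0,0,0]]

```text
clock: 29.18
eef_pos: [503.9, -60.6, 137.1]
tcp_rot: [3.138, 0.003, 2.279]
contact_force: [1.0, 2.4, 12.8]
opening: 0.105
```

```bash
python3 st.py
```

```text
eef_pos [503.904 -60.622 137.124]
contact_force [ 1.013  2.383 12.832]
wrist_torque [ 0.3   -0.312 -0.032]
tcp_rot [3.138e+00 3.000e-03 2.279e+00]
opening 0.10480091447796346
```

Request:
servo_tool:
  rows:
    - [5,[0.1,0.4,0],[0,0,7]]
    - [5,[0,0,0],[0,0,7]]
    - [5,[0,0,0],[0,0,0]]

```text
clock: 29.55
eef_pos: [504.3, -60.4, 137.1]
tcp_rot: [3.137, 0.002, 2.034]
contact_force: [1.2, 0.9, 11.8]
opening: 0.104
```

```bash
python3 st.py
```

```text
eef_pos [504.314 -60.352 137.114]
contact_force [ 1.23   0.862 11.79 ]
wrist_torque [ 0.242 -0.455 -0.046]
tcp_rot [3.137e+00 2.000e-03 2.034e+00]
opening 0.10423820213713206
```

Request:
servo_tool:
  rows:
    - [5,[0,0.3,0],[0,0,7]]
    - [5,[0,0.2,0],[0,0,7]]
    - [5,[0,0,0],[0,0,4]]
    - [5,[0,0,0],[0,0,0]]

```text
clock: 30.05
eef_pos: [504.9, -60.1, 137.1]
tcp_rot: [3.136, 0.001, 1.721]
contact_force: [1.8, 1.6, 10.8]
opening: 0.104
```

```bash
python3 st.py
```

```text
eef_pos [504.938 -60.144 137.114]
contact_force [ 1.765  1.567 10.762]
wrist_torque [ 0.228 -0.545 -0.024]
tcp_rot [3.136e+00 1.000e-03 1.721e+00]
opening 0.10401055644944099
```

Request:
servo_tool:
  rows:
    - [5,[0,0,0],[0,0,2.5]]
    - [5,[0,0,0],[0,0,2]]
    - [5,[0,0,0],[0,0,0]]

```text
clock: 30.42
eef_pos: [505.1, -60.1, 137.1]
tcp_rot: [3.136, 0.0, 1.643]
contact_force: [2.2, 1.7, 10.8]
opening: 0.103
```

```bash
python3 st.py
```

```text
eef_pos [505.118 -60.123 137.133]
contact_force [ 2.246  1.709 10.759]
wrist_torque [ 0.255 -0.596 -0.074]
tcp_rot [3.136 0.    1.643]
opening 0.10289500184503016
```

Request:
servo_tool:
  rows:
    - [5,[0,0,0],[0,0,1.5]]
    - [5,[0,0,0],[0,0,0]]

```text
clock: 30.68
eef_pos: [505.2, -60.1, 137.1]
tcp_rot: [3.135, 0.0, 1.617]
contact_force: [2.8, 1.6, 10.6]
opening: 0.103
```

```bash
python3 st.py
```

```text
eef_pos [505.159 -60.121 137.117]
contact_force [ 2.822  1.561 10.626]
wrist_torque [ 0.246 -0.67  -0.065]
tcp_rot [3.135 0.    1.617]
opening 0.10250486345300139
```

Request:
servo_tool:
  rows:
    - [5,[0,0.5,0],[0,0,1.5]]
    - [5,[0,0,0],[0,0,1]]
    - [5,[0,0,0],[0,0,0]]

```text
clock: 31.05
eef_pos: [505.2, -60.1, 137.1]
tcp_rot: [3.136, 0.0, 1.575]
contact_force: [1.7, 3.3, 11.6]
opening: 0.103
```

```bash
python3 st.py
```

```text
eef_pos [505.211 -60.12  137.115]
contact_force [ 1.718  3.337 11.614]
wrist_torque [ 0.364 -0.383  0.771]
tcp_rot [3.136 0.    1.575]
opening 0.10277481026232266
```

Request:
servo_tool:
  rows:
    - [5,[0,0.2,0],[0,0,1.5]]
    - [5,[0,0,0],[0,0,0]]

```text
clock: 31.3
eef_pos: [505.2, -60.1, 137.1]
tcp_rot: [3.137, 0.0, 1.549]
contact_force: [0.9, 2.8, 12.9]
opening: 0.105
```

```bash
python3 st.py
```

```text
eef_pos [505.191 -60.077 137.061]
contact_force [ 0.926  2.793 12.897]
wrist_torque [ 0.366 -0.288  1.126]
tcp_rot [3.137 0.    1.549]
opening 0.10548251695124698
```

End stop felt (torque jumped at ≈1.5 rad of turn, no jam on the way). Relieve the torque, ease the press off, then open.

Request:
servo_tool:
  rows:
    - [5,[0,0,0],[0,0,-1.5]]
    - [5,[0,0,-0.5],[0,0,0]]
    - [5,[0,0,-0.5],[0,0,0]]
    - [5,[0,0,-0.5],[0,0,0]]
    - [5,[0,0,0],[0,0,0]]

```text
clock: 31.92
eef_pos: [505.1, -60.1, 137.4]
tcp_rot: [3.137, 0.0, 1.575]
contact_force: [6.1, 3.1, -0.3]
opening: 0.1
```

```bash
python3 st.py
```

```text
eef_pos [505.052 -60.11  137.358]
contact_force [ 6.061  3.061 -0.286]
wrist_torque [ 0.355 -1.379  0.784]
tcp_rot [3.137 0.    1.575]
opening 0.10037712383296366
```

Request:
servo_tool:
  rows:
    - [5,[0,0.8,0],[0,0,-1.2]]
    - [14,[0,0,0],[0,0,0]]
    - [24,[0,0,0],[0,0,0]]
    - [30,[0,0,0],[0,0,0]]
    - [30,[0,0,0],[0,0,0]]

```text
clock: 32.55
eef_pos: [503.4, -60.3, 136.7]
tcp_rot: [-3.141, -0.0, 1.595]
contact_force: [-0.3, -0.2, -0.3]
opening: 0.351
```

Request:
servo_tool:
  rows:
    - [30,[0,0,-10],[0,0,0]]
    - [30,[0,0,-25],[0,0,0]]
    - [30,[0,0,-40],[0,0,0]]
    - [30,[0,0,-30],[0,0,0]]
    - [30,[30,0,-20],[0,0,0]]
    - [30,[0,0,0],[0,0,0]]

```text
clock: 33.3
eef_pos: [503.9, -29.3, 264.2]
tcp_rot: [3.138, -0.0, 1.596]
contact_force: [0.5, -0.6, 0.6]
opening: 0.348
```

```bash
python3 - <<'E'
from h import *
s=sense();print(s["eef_pos"],s["contact_force"],s["tcp_rot"])
c=get_calibration("wrist");w=grab_frame("wrist");cv2.imwrite("pics/w12.png",w)
print(find("wrist","wing_top"),find("wrist","panel"),find("wrist","hatch_edge"))
for d in trace("wrist","wing_top")[:1]:
    m=d["mask"].astype(np.uint8);ys,xs=np.nonzero(m);print(d["conf"],len(xs),xs.min(),xs.max(),ys.min(),ys.max())
    r=cv2.minAreaRect(np.column_stack([xs,ys]).astype(np.float32));P=[p2w("wrist",q,180,c)[:2].round(1) for q in cv2.boxPoints(r)];print(P)
sc=grab_frame("scene");print(find("scene","wing_top"),find("scene","hatch_edge"),find("scene","panel"),find("scene","spent"),find("scene","jar"))
E
```

```text
[503.89970636 -29.26829067 264.18962332] [ 0.54731202 -0.58101481  0.64439578] [ 3.13784024e+00 -3.19036919e-05  1.59615649e+00]
[(0.7, array([501.3, -67.3, 181.1])), (0.65, array([588.8, -37.3, 141.6]))] [(0.76, array([529.2, -53.4, 149.5])), (0.42, array([590.5, -34.5, 135.3]))] [(0.61, array([525.4, -52. , 149.8]))]
0.86 725 242 268 193 242
[array([488. , -43.4]), array([509.9, -35.4]), array([525.3, -80.4]), array([502.2, -89.4])]
[] [(0.84, array([539.1, -70.6, 151.5])), (0.6, array([408.6, 319.1,  41.4]))] [(0.61, array([541.8, -71.9, 148.7])), (0.52, array([665.8, -99.1, 137.6]))] [(0.48, array([409.9, 317.7,  42.6]))] [(0.65, array([ 8.118e+02, -6.000e-01,  1.971e+02])), (0.61, array([666.9, -98.7, 139. ]))]
```

```bash
python3 - <<'E'
from h import *
w=cv2.imread("pics/w12.png");c=get_calibration("wrist")
d=trace("wrist","wing_top")[0];ys,xs=np.nonzero(d["mask"])
reg=np.zeros(w.shape[:2],np.uint8);hull=cv2.convexHull(np.column_stack([xs,ys]));cv2.fillConvexPoly(reg,hull,1);reg=cv2.erode(reg,np.ones((5,5)))
m=((w.max(2)>110)&(reg>0)).astype(np.uint8)
n,l,st,ce=cv2.connectedComponentsWithStats(m)
for i in range(1,n):
    if st[i,4]>8:
        q=np.column_stack(np.nonzero(l==i)[::-1]).astype(np.float32)
        r=cv2.fitLine(q,cv2.DIST_L2,0,.01,.01).ravel();L=10
        a=p2w("wrist",(r[2]-r[0]*L,r[3]-r[1]*L),187,c);b=p2w("wrist",(r[2]+r[0]*L,r[3]+r[1]*L),187,c)
        print(st[i],ce[i],p2w("wrist",ce[i],187,c).round(1),"dir deg",np.degrees(np.arctan2(*(b-a)[[1,0]])))
E
```

```text
[253 201   4  15  56] [254.5 208. ] [502.5 -50.5 187. ] dir deg -88.63457061152637
```

```bash
python3 -c "
from rig import *
print(sense()['clock']);print(sign_off())"
```

```text
33.9
the job is handed in; nothing more can be done
None
```

I seated the fresh cartridge, closed the hatch gently and latched it with the wing knob, then handed the job in at about 34 s. `sign_off` gives no verdict.

- **Cartridge:** I felt it touch the socket floor at 3.6 N, exactly at the expected home height. The picture taken after release shows it upright in the collar.
- **Hatch:** I swung it down slowly from behind and stopped at 7.7 N on the gasket.
- **Knob:** I pressed to 10.6–14.6 N and turned clockwise. There was no jam near 0.35 rad: torque stayed at about 0.08 N m until the end stop. I pushed about 2° too far at the stop, so torque reached 1.1 N m before I backed off. That load was on the stop, not the frame edge.
- **Holding shut:** When I eased off the press, the knob rose only about 0.3 mm and the force fell to zero. After letting go, the wing's mark showed about 1.51 rad of turn. The panel was seen about 2.5 mm lower than when loose on the gasket, though that is within the detector's error. I did not pull on the hatch to test it.

**Checks that disagreed:**
- The fingertips sit about 30 mm above the reported TCP, so the first grasp closed on air above the neck without moving the cartridge. I measured heights relative to the grip after that.
- The wrist camera also read about 2.5 mm off sideways. I corrected for that by feel.
- The spent cartridge and jar still show where they were. I did not re-measure the other bystanders.

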